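# Find the high spot of a rim on the run-out stand

## Task

Slide the gauge carriage fully home against its stop so that its spring roller bears on the hidden rim of the wheel. Then turn the wheel slowly by its crank knob with a light grip, feel for the one highest spot of the rim (there is also a lower bump), and leave the wheel standing still with that high spot right under the roller. Be gentle with the stand, let go at the end, and leave the other things on the bench where they are.

Things in the scene. Friction and masses are not known exactly. Their poses are not given: they have to be found in the camera images.
- stand: Run-out checking stand, fixed to the bench: aluminium base plate 270 x 270 x 12 mm. Origin on the wheel's vertical axis at bench height; plate spans x -135..135 and y -95..175 mm. Its +x is the carriage's sliding direction (towards the stop), its +y points from the wheel axis to the gauge.
- axis (a point): Point on the wheel's axis in its flange's upper face, 61 mm above the bench. With the gauge home, carrying the knob round takes up to 2.5 N more while the high spot climbs under the roller (half of that for the low bump); past the crest the wheel drives itself on. At a crest the extra force is zero; within about 10 degrees of it friction holds the wheel.
- knob (a point): Centre of the top of the crank knob: upright black cylinder 16 mm in diameter, 36 mm tall (65 to 101 mm above the bench), on the flange 45 mm from the axis; a 28 mm hub, 10 mm tall, stands at the flange's centre. It spins freely on its pin, so a gripper can carry it round with constant orientation. Grip at 20 to 30 N: squeeze and push of both fingers added up must stay below 80 N.
- wheel (a joint): Angle of the wheel (rad), counter-clockwise from above positive, many turns either way; 0 when the knob lies on the stand's +x from the axis. Aluminium flange 150 mm in diameter, 6 mm thick, upper face 61 mm above the bench. Turning it takes 0.07 N m of friction plus 0.06 N m per rad/s. Keep it under 3 rad/s.
- slide (a joint): Position of the gauge carriage along the stand's +x (m): 0 fully back, 0.055 home against its stop. Grey block 90 x 50 x 34 mm, top 56 mm above the bench, running 118 mm from the wheel axis; a dial 42 mm across, up to 62 mm above the bench, lies on its rear half. It stays where it is left: 5 N of friction, up to 10 N to push as the roller mounts the rim.
- post (a point): Centre of the top of the carriage's upright steel finger post: 14 mm in diameter, 38 mm tall (56 to 94 mm above the bench), 46 mm in front of the dial's centre. Push it or grip it from above, as lightly as the knob, to slide the carriage; do not ram the stop.
- plunger (a joint): How far the gauge's roller plunger is pressed in (m): 0 when free; with the carriage home about 0.003 on the plain rim, 0.006 on the low bump's crest, 0.0085 at the high spot. Spring 4 N plus 0.9 N per mm. The dial needle turns clockwise by 0.3 rad per mm. Roller 12 mm in diameter.
- dropper: Amber glass dropper bottle, 34 mm in diameter, 70 mm tall; bystander. Origin at the centre of its underside.
- calculator: Grey pocket calculator 120 x 75 x 12 mm lying flat; bystander. Origin at the centre of its underside.
- weight: Brass balance weight 28 mm in diameter, 36 mm tall; bystander. Origin at the centre of its underside.
- contact (a point): Where roller and rim meet with the carriage home: 58 mm from the axis towards the stand's +y, 46 mm up. The steel rim, hidden under the flange, has a 58 mm radius, a high spot of 5.5 mm rising and falling over 35 degrees each side, and 150 degrees counter-clockwise from it a low bump of 3 mm, as wide. It is clamped to the wheel at an unknown angle, new every time.

How it is judged (in metres and radians):
On the way:
1. the gauge carriage is home against its stop (value of joint slide above 0.052 m), for 0.2 s.
At the end, for the whole second after the job is handed in: The carriage is within 3 mm of its stop, the roller plunger is pressed in by more than 7.6 mm (about 8.5 mm at the very crest of the high spot, so within about 12 degrees of it), and the wheel stands still (value of joint slide above 0.052 m and value of joint plunger above 0.0076 m and velocity of joint wheel between -0.02 and 0.02 rad/s); the robot touches nothing.
It fails at once if the wheel is spun faster than 3 rad/s (velocity of joint wheel above 3 rad/s or velocity of joint wheel below -3 rad/s).
It fails at once if a bystander is moved by more than 20 mm (distance of any of dropper, calculator, weight from where it was at the start of the episode above 0.02 m).
It fails at once if the fingers press on the stand's parts with over 80 N in all (squeeze and push added up) (contact force between the fingers and stand above 80 N).
It also fails if it takes over 67 s, if anything falls off the work surface, if the arm or the gripper's body presses on something with over 40 N, if the wrist force passes 120 N, or if a joint passes its speed limit or range.

## Robot

A 6-joint arm with a two-finger parallel gripper is mounted at the origin on the work surface. World frame = base frame: x ahead of the robot, y to its left, z up, the work surface at z = 0. Lengths are in m, angles in degrees, forces in N, time in s.
With the tool pointing down it reaches from about 0.35 to 0.875 m from the base axis. Payload 4.2 kg.
Tool frame: the origin (TCP) lies midway between the tips of the shut fingers; the grasp point (between the pads) lies 19 mm behind it; z points along the fingers, y is the line along which they close (so a half turn about z gives the same grasp; the last joint's range is limited). The gripper opens to 87 mm and grips with 3 to 60 N. Pads are 19 mm wide; open, the fingers measure 117 mm over their backs; the gripper's body (75 mm by 190 mm) begins 51 mm behind the grasp point.
Start: joints at [-54.855, 22.042, 0.453, 0, -68.411, -14.817], TCP at [0.217, -0.586, 0.223] pointing down, gripper open.
Joint ranges: [-179.83, 179.83], [-69.29, 118.12], [-61.27, 80.66], [-181.25, 117.63], [-171.15, -9.14], [-177.46, 177.46]. Speed limits (degrees/s): [159.86, 159.86, 180, 180, 180, 180].

## Interface

Orientations are given as a 3x3 rotation matrix whose columns are the frame's x, y, z axes.
In Python, from station import sensors, eyes, workorder gives the robot as it stands.
- The arm moves only by the shell command python3 -m handwheel 'ROWS'. ROWS is one flat JSON list of numbers that holds 1 to 8 rows one after another, with no inner brackets; each row has 7 numbers: the opening from 0.0 (shut) to 1.0 (fully open), then dx, dy, dz in m, then a rotation vector rx, ry, rz in degrees; each row is the pose to reach, as a shift and turn from the pose commanded when the command began, along the tool's axes at that moment; what a row does not reach only later rows make up. A row lasts 1/10 s, in which the tool goes at most 0.05 m and 8.59 degrees, less where a joint would pass 70% of its speed; a pose out of reach is approached as far as the arm can. The fingers move at their own pace and stop on an object; the grip force is fixed at half the most. Time passes only in rows, so rows that do not move let the fingers close. It prints the time, the measured TCP pose, the force, the opening and the grip force at its end. Input that does not fit is refused with a message, and nothing moves.
- sensors.sense(): the state, without advancing time (a new reading comes with each control period).
- eyes.capture(name): name is "scene" or "top" or "wrist"; returns a dict with "pixels" (400x640x3 uint8, red, green, blue), "z_map" (400x640 float32, m along the optical axis (not along the pixel's ray), 0 where there is no reading), "K" (3x3 intrinsics, pixels), "distortion" ([k1, k2, p1, p2, k3] as OpenCV has them; the pictures are not rectified), "world_from_camera" (4x4, takes a point from camera to world coordinates). Camera axes: x right, y up, looking along -z (the intrinsics and any distortion apply to the point x, -y, -z); pixel columns grow to the right and rows downward; lengths in m; the calibration is good to about 2 mm. A picture is of the moment at which its call begins.
- workorder.finish_job(): hands the job in; it is judged then, once.
The state is a dict: "time_s": time; "joints": joint angles; "joint_velocities": joint speeds; "effort": joint torques, N m; "tcp_pos": TCP position; "ee_rot": TCP orientation; "wrist_force": force on the tool from outside, world axes, zero at the start; "moment": the same for the moment, N m; "gripper_width": opening from 0.0 (shut) to 1.0 (fully open); "gripper_force": force on a finger pad.
Only numpy, scipy, OpenCV 4.12 (cv2) and the standard library are available. Lean on these libraries where they do the work, as an engineer would, in place of code of your own. Each camera call takes 0.05 s, during which the arm holds its last target. There are 200 camera calls.

## Working session

There is one attempt and no reset: what is moved stays moved. The work goes in short steps, Python scripts to look and compute and a shell command to move; the robot and the scene stay as the last step left them, time stands still between calls to the robot, and variables do not carry over. Pictures are saved under pics/ and viewed, at most 10 in all, crops included, and the job is handed in when it is done.

```bash
ls; mkdir -p pics
cat > h.py <<'E'
import numpy as np, cv2
from station import sensors, eyes, workorder
def cap(n,f=None):
    c=eyes.capture(n)
    if f: cv2.imwrite('pics/'+f,c['pixels'][:,:,::-1])
    return c
def ray(c,u,v):
    p=cv2.undistortPoints(np.array([[[u,v]]],float),c['K'],np.array(c['distortion']))[0,0]
    T=c['world_from_camera'];d=T[:3,:3]@np.array([p[0],-p[1],-1]);return T[:3,3],d
def onz(c,u,v,z):
    o,d=ray(c,u,v);return o+d*(z-o[2])/d[2]
def cloud(c):
    h,w=c['z_map'].shape;uv=np.stack(np.meshgrid(np.arange(w),np.arange(h)),-1).reshape(-1,1,2).astype(float)
    p=cv2.undistortPoints(uv,c['K'],np.array(c['distortion']))[:,0];z=c['z_map'].reshape(-1,1)
    P=np.hstack([p[:,:1]*z,-p[:,1:]*z,-z]);T=c['world_from_camera'];return (P@T[:3,:3].T+T[:3,3]).reshape(h,w,3)
E
python3 - <<'E'
from h import *
cap('top','top.png');cap('scene','scene.png')
s=sensors.sense();print(s['tcp_pos'],s['ee_rot'],s['wrist_force'],s['time_s'])
E
```

```text
pics
[ 0.2169543  -0.58555627  0.22157918] [[-9.37780517e-01 -3.47227839e-01 -7.28042110e-04]
 [-3.47228597e-01  9.37778805e-01  1.79295559e-03]
 [ 6.01783630e-05  1.93419586e-03 -9.99998128e-01]] [-0.08034825 -0.85470167  0.48914835] 0.1
```

View pics/top.png

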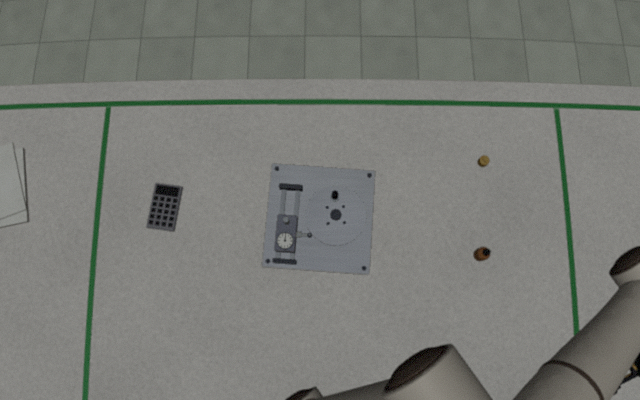

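View pics/scene.png

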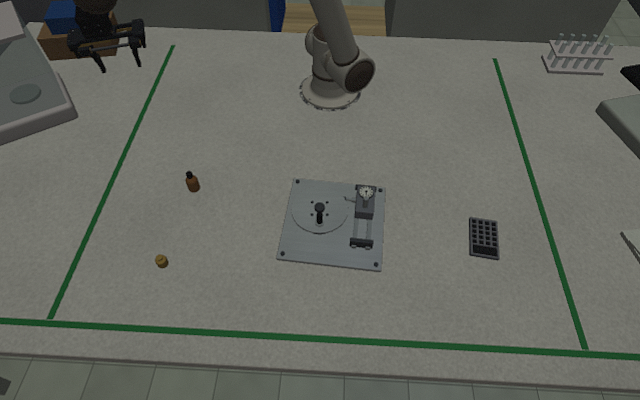

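The top view shows the stand with screws at (277,168), (369,175), (363,268) and (267,261). The hub is near (336,214), the knob near (335,195) and the post near (286,220). The dial is at (285,240) and the stop is towards the top of the image. The calculator, weight and dropper are well clear of the stand.

Run:
```python
from h import *
c=cap('top');I=c['pixels'];g=cv2.cvtColor(I,cv2.COLOR_RGB2GRAY)
def blob(u,v,r,t):
    w=(g[v-r:v+r+1,u-r:u+r+1]<t).astype(np.uint8);n,l,s,ce=cv2.connectedComponentsWithStats(w)
    k=1+np.argmax(s[1:,4]);return ce[k]+[u-r,v-r],s[k,4]
S=[]
for u,v in [(277,168),(369,175),(363,268),(267,261)]:
    b,a=blob(u,v,4,90);p=onz(c,*b,.013);S.append(p);print('screw',b,a,p.round(4))
S=np.array(S);print([np.linalg.norm(S[i]-S[i-1]).round(4) for i in range(4)], S.mean(0))
ex=(S[0]+S[1]-S[2]-S[3])[:2];ex/=np.linalg.norm(ex);ey=np.array([-ex[1],ex[0]])
ax=S.mean(0)[:2]-.04*ey
print('ex',ex,np.degrees(np.arctan2(ex[1],ex[0])),'axis from screws',ax)
b,a=blob(336,215,8,90);print('hub',b,a,onz(c,*b,.071))
P=cloud(c);m=P[180:275,260:380]
for nm,lo,hi in [('knobtop',.094,.106),('post',.085,.099)]:
    pass
R=P[150:290,250:390].reshape(-1,3);q=np.c_[(R[:,:2]-ax)@ex,(R[:,:2]-ax)@ey,R[:,2]]
for nm,mk in [('knob',(q[:,2]>.09)&(q[:,1]<80e-3)),('post',(q[:,2]>.08)&(q[:,1]>.08)),('flange',(q[:,2]>.056)&(q[:,2]<.066)&(np.hypot(q[:,0],q[:,1])<.09))]:
    print(nm,mk.sum(),q[mk].mean(0).round(4) if mk.any() else '',R[mk].mean(0).round(4))
s=sensors.sense();print(s['time_s'])
cv2.imwrite('pics/t2.png',cv2.resize(I[155:285,250:390],None,fx=5,fy=4.6,interpolation=cv2.INTER_CUBIC)[:,:,::-1])
```

```text
screw [276.44444444 168.11111111] 18 [0.6863 0.1464 0.013 ]
screw [368.9  174.95] 20 [ 0.6688 -0.0927  0.013 ]
screw [363.63157895 267.78947368] 19 [ 0.4296 -0.0761  0.013 ]
screw [267.22222222 260.5       ] 18 [0.4468 0.1644 0.013 ]
[np.float64(0.2401), np.float64(0.2397), np.float64(0.2398), np.float64(0.2411)] [0.55786642 0.03551217 0.013     ]
ex [ 0.99740469 -0.07199925] -4.128825366085664 axis from screws [ 0.55498645 -0.00438402]
hub [335.29906542 214.27102804] 107 [ 0.55372676 -0.00424136  0.071     ]
knob 123 [-0.1561  0.0112  0.9348] [0.4001 0.018  0.9348]
post 31 [-0.0272  0.1176  0.0922] [0.5364 0.1148 0.0922]
flange 2605 [-0.0023  0.      0.0607] [ 0.5527 -0.0042  0.0607]
0.15
```

View pics/t2.png

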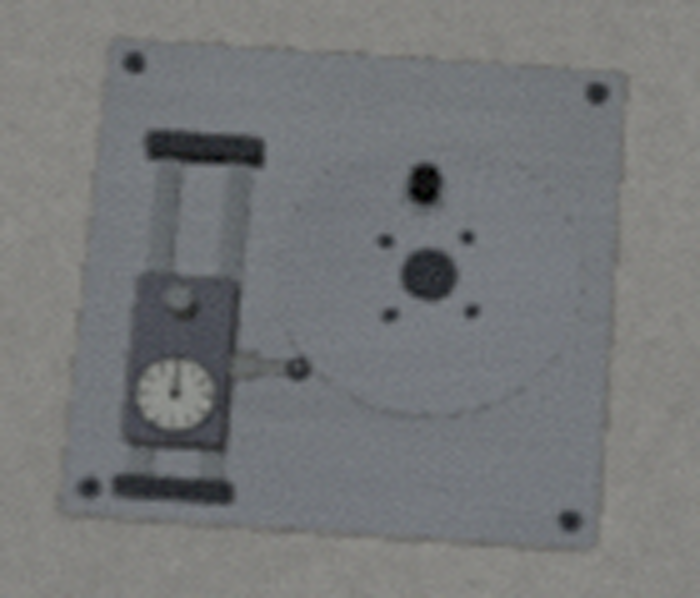

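The crop agrees with the given geometry: the screws form a 240 mm square, the hub sits on the axis and the carriage is back. The knob is at crop (425,183) and the post at (182,300). Next I'll refine both and work out the approach, with the fingers closing along the stand's x.

```bash
cat >> h.py <<'E'
th=np.radians(-4.13);EX=np.array([np.cos(th),np.sin(th)]);EY=np.array([-EX[1],EX[0]]);AX=np.array([.5545,-.0044])
def w(sx,sy): return AX+sx*EX+sy*EY
def st(p): p=np.array(p[:2])-AX; return np.array([p@EX,p@EY])
def go(p,z):
    s=sensors.sense();d=np.r_[p,z]-s['tcp_pos'];return (s['ee_rot'].T@d).round(4)
def state():
    s=sensors.sense();R=s['ee_rot'];f=np.array(s['wrist_force']);return dict(t=round(s['time_s'],2),st=st(s['tcp_pos']).round(4),z=round(s['tcp_pos'][2],4),yaw=round(float(np.degrees(np.arctan2(R[1,1],R[0,1]))),2),F=np.r_[f[:2]@EX,f[:2]@EY,f[2]].round(2),w=round(s['gripper_width'],3),gf=s['gripper_force'])
E
python3 - <<'E'
from h import *
c=cap('top');g=cv2.cvtColor(c['pixels'],cv2.COLOR_RGB2GRAY)
m=(g[184:204,325:346]<50);v,u=np.nonzero(m);print(m.sum(),u.min()+325,u.max()+325,v.min()+184,v.max()+184)
k=onz(c,u.mean()+325,v.mean()+184,.095);print('knob',k,st(k),np.linalg.norm(st(k)))
print('cam',c['world_from_camera'][:3,3])
P=cloud(c)
q=P[205:235,275:297].reshape(-1,3);q=q[(q[:,2]>.085)&(q[:,2]<.1)];print('post',len(q),q.mean(0),st(q.mean(0)),np.ptp(q,0))
p=onz(c,250+182/5-.4,155+297/4.6-.4,.094);print(p,st(p))
print(go(w(-.027,.118),.16),state())
E
```

```text
42 332 337 191 198
knob [ 0.59726843 -0.00152195  0.095     ] [0.04245009 0.00595074] 0.0428651556417871
cam [0.31141636 0.02688008 1.30812334]
post 29 [0.5366594  0.11520512 0.09278153] [-0.02640819  0.11800966] [0.01246939 0.0122229  0.0100278 ]
[0.53695706 0.11340278 0.094     ] [-0.02598151  0.11623344]
[-0.5426  0.5465  0.0626] {'t': 0.2, 'st': array([-0.2947, -0.6041]), 'z': np.float64(0.2219), 'yaw': 110.32, 'F': array([ 0.55,  0.22, -0.59]), 'w': 1.003, 'gf': 0.0}
```

```bash
python3 -m handwheel '[0.35, -0.27, 0.27, 0, 0, 0, -65.6, 0.35, -0.27, 0.27, 0, 0, 0, -65.6, 0.35, -0.27, 0.27, 0, 0, 0, -65.6, 0.35, -0.27, 0.27, 0, 0, 0, -65.6, 0.35, -0.27, 0.27, 0, 0, 0, -65.6, 0.35, -0.27, 0.27, 0, 0, 0, -65.6, 0.35, -0.27, 0.27, 0, 0, 0, -65.6, 0.35, -0.27, 0.27, 0, 0, 0, -65.6]'
python3 -c "
from h import *
print(go(w(-.0265,.1175),.14),state())"
```

```text
time_s: 1.0
tcp_pos: [0.3771, -0.2365, 0.2228]
ee_rot: [[-0.064, -0.998, 0.001], [-0.998, 0.064, 0.0], [-0.0, -0.001, -1.0]]
wrist_force: [1.7, -0.4, -0.3]
gripper_width: 0.389
gripper_force: 0.0
[-0.3607 -0.1365  0.0829] {'t': 1.0, 'st': array([-0.1602, -0.2443]), 'z': np.float64(0.2228), 'yaw': 176.33, 'F': array([ 1.75, -0.27, -0.3 ]), 'w': 0.389, 'gf': 0.0}
```

```bash
python3 -m handwheel '[0.35, -0.045, -0.017, 0, 0, 0, 0, 0.35, -0.09, -0.034, 0.01, 0, 0, 0, 0.35, -0.135, -0.051, 0.02, 0, 0, 0, 0.35, -0.18, -0.068, 0.03, 0, 0, 0, 0.35, -0.225, -0.085, 0.04, 0, 0, 0, 0.35, -0.27, -0.102, 0.05, 0, 0, 0, 0.35, -0.315, -0.119, 0.06, 0, 0, 0, 0.35, -0.358, -0.136, 0.08, 0, 0, 0]' >/dev/null
python3 -m handwheel '[0.35, 0, 0, 0, 0, 0, 0, 0.35, 0, 0, 0, 0, 0, 0]' >/dev/null
python3 -c "
from h import *
cap('wrist','w1.png');cap('scene','s1.png')
print(go(w(-.0265,.1175),.075),state())"
```

```text
[-0.0072  0.0011  0.0679] {'t': 2.1, 'st': array([-0.0254,  0.1103]), 'z': np.float64(0.1429), 'yaw': 175.9, 'F': array([-0.54, -0.88,  0.25]), 'w': 0.349, 'gf': 0.0}
```

View pics/w1.png

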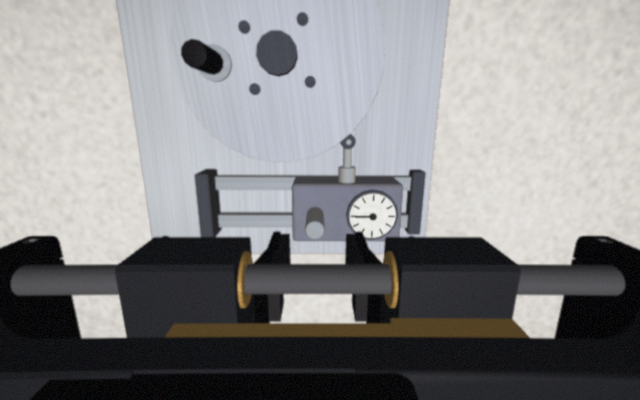

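The wrist view shows the post at (315,222) midway between the fingers, the dial at (373,216) with its needle at rest, and the knob at (195,52).

```bash
python3 - <<'E'
from h import *
c=cap('wrist');print('cam',st(c['world_from_camera'][:3,3]),c['world_from_camera'][2,3])
for n,u,v,z in [('post',316,211,.094),('knobtop',193,50,.101),('hub',277,53,.071),('dial',373,216,.062),('postbase',315,235,.056)]: print(n,st(onz(c,u,v,z)).round(4))
print(sensors.sense()['joints'])
E
python3 -m handwheel '[0.35, -0.004, 0.001, 0.03, 0, 0, 0, 0.35, -0.007, 0.001, 0.05, 0, 0, 0, 0.35, -0.007, 0.001, 0.066, 0, 0, 0, 0.35, -0.007, 0.001, 0.066, 0, 0, 0]' >/dev/null
python3 -c "
from h import *
print(state())"
```

```text
cam [-0.02528123  0.03802882] 0.3042276635155566
post [-0.0242  0.1031]
knobtop [0.0473 0.0029]
hub [ 0.0021 -0.0007]
dial [-0.0696  0.1172]
postbase [-0.0232  0.1358]
[ 2.82425379e+01  1.86990350e+01 -1.69709648e+01  4.08928259e-03
 -5.42995223e+01 -3.23793848e+01]
{'t': 2.55, 'st': array([-0.0276,  0.1161]), 'z': np.float64(0.0755), 'yaw': 175.81, 'F': array([ 0.38, -0.64, -0.65]), 'w': 0.351, 'gf': 0.0}
```

```bash
python3 -m handwheel '[0.25, 0, -0.002, 0.007, 0, 0, 0, 0.25, 0, -0.006, 0.007, 0, 0, 0, 0.25, 0, -0.012, 0.007, 0, 0, 0, 0.25, 0, -0.018, 0.007, 0, 0, 0, 0.25, 0, -0.024, 0.007, 0, 0, 0, 0.25, 0, -0.03, 0.007, 0, 0, 0]' >/dev/null; python3 -c "
from h import *
print(state())"
python3 -m handwheel '[0.25, 0, -0.006, 0, 0, 0, 0, 0.25, 0, -0.012, 0, 0, 0, 0, 0.25, 0, -0.016, 0, 0, 0, 0]' >/dev/null;  python3 -c "
from h import *
print(state())
cap('wrist','w2.png')"
```

```text
{'t': 3.15, 'st': array([0.0025, 0.1175]), 'z': np.float64(0.0703), 'yaw': 175.89, 'F': array([-5.77,  1.28,  3.73]), 'w': 0.252, 'gf': 2.9499636590480804}
{'t': 3.45, 'st': array([0.0182, 0.1175]), 'z': np.float64(0.0702), 'yaw': 175.88, 'F': array([-7.63,  1.53,  5.14]), 'w': 0.245, 'gf': 3.6626789392903447}
```

View pics/w2.png

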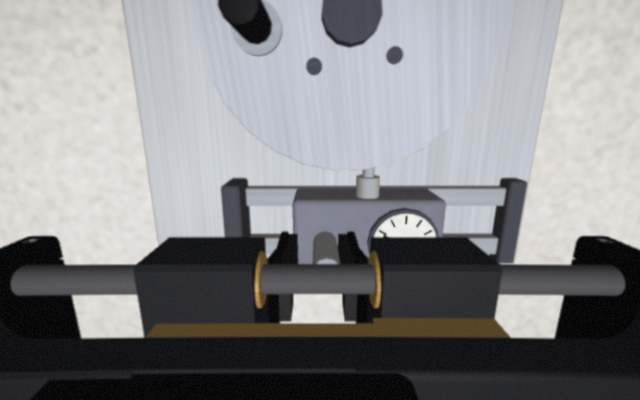

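The view shows the rear finger against the post, with the carriage's left edge at about 295 and the stop at about 247, so there is still travel left. I'll keep pushing in small steps and watch the force.

```bash
S='python3 -c "from h import *;print(state())"'
python3 -m handwheel '[0.25, 0, -0.004, -0.002, 0, 0, 0, 0.25, 0, -0.008, -0.002, 0, 0, 0]' >/dev/null; eval $S
python3 -m handwheel '[0.25, 0, -0.002, 0, 0, 0, 0, 0.25, 0, -0.004, 0, 0, 0, 0]' >/dev/null; eval $S
```

```text
{'t': 3.7, 'st': array([0.0245, 0.1173]), 'z': np.float64(0.0706), 'yaw': 175.83, 'F': array([-6.97,  2.93, -2.01]), 'w': 0.253, 'gf': 3.4855582332238555}
{'t': 3.9, 'st': array([0.0288, 0.1173]), 'z': np.float64(0.0706), 'yaw': 175.85, 'F': array([-6.14,  1.5 , -0.87]), 'w': 0.251, 'gf': 3.319474635645747}
```

```bash
S='python3 -c "from h import *;print(state())"'
python3 -m handwheel '[0.25, 0, -0.002, 0, 0, 0, 0, 0.25, 0, -0.004, 0, 0, 0, 0]' >/dev/null; eval $S
python3 -m handwheel '[0.25, 0, -0.0015, 0, 0, 0, 0, 0.25, 0, -0.003, 0, 0, 0, 0]' >/dev/null; eval $S
python3 -m handwheel '[0.25, 0, -0.001, 0, 0, 0, 0, 0.25, 0, -0.002, 0, 0, 0, 0]' >/dev/null; eval $S
python3 -c "from h import *;cap('scene','s2.png')"
```

```text
{'t': 4.1, 'st': array([0.0326, 0.1173]), 'z': np.float64(0.0706), 'yaw': 175.84, 'F': array([-8.57,  1.86, -0.1 ]), 'w': 0.256, 'gf': 5.28672341722995}
{'t': 4.3, 'st': array([0.0327, 0.1171]), 'z': np.float64(0.0704), 'yaw': 175.79, 'F': array([-16.54,   5.44,   6.5 ]), 'w': 0.251, 'gf': 8.230305653996766}
{'t': 4.5, 'st': array([0.0328, 0.1171]), 'z': np.float64(0.0703), 'yaw': 175.78, 'F': array([-20.47,   6.28,   8.75]), 'w': 0.249, 'gf': 10.122455852106214}
```

The carriage has reached its stop: it moved 54.5 mm and the force is rising with no further motion. Centring the fingers on the post, lifting off and turning for the knob.

```bash
python3 -m handwheel '[0.3, 0, 0.004, 0, 0, 0, 0, 0.3, 0, 0.008, 0, 0, 0, 0, 0.3, 0, 0.008, -0.03, 0, 0, 0, 0.3, 0, 0.008, -0.07, 0, 0, 0, 0.4, 0.03, 0.008, -0.09, 0, 0, 8, 0.4, 0.06, 0.008, -0.09, 0, 0, 16, 0.4, 0.09, 0.004, -0.09, 0, 0, 24, 0.4, 0.115, 0, -0.09, 0, 0, 32]' >/dev/null
python3 -m handwheel '[0.4, 0, 0, 0, 0, 0, 65, 0.4, 0, 0, 0, 0, 0, 65, 0.4, 0, 0, 0, 0, 0, 65, 0.4, 0, 0, 0, 0, 0, 65, 0.4, 0, 0, 0, 0, 0, 65, 0.4, 0, 0, 0, 0, 0, 65, 0.4, 0, 0, 0, 0, 0, 65, 0.4, 0, 0, 0, 0, 0, 65]' >/dev/null
python3 -m handwheel '[0.4, 0, 0, 0, 0, 0, 64, 0.4, 0, 0, 0, 0, 0, 64, 0.4, 0, 0, 0, 0, 0, 64, 0.4, 0, 0, 0, 0, 0, 64, 0.4, 0, 0, 0, 0, 0, 64, 0.4, 0, 0, 0, 0, 0, 64, 0.4, 0, 0, 0, 0, 0, 64, 0.4, 0, 0, 0, 0, 0, 64]' >/dev/null
python3 -c "
from h import *
print(state(),sensors.sense()['joints'][5]);c=cap('wrist','w3.png');print(st(c['world_from_camera'][:3,3]),go(w(.0448,.0045),.12))"
```

```text
{'t': 6.95, 'st': array([ 0.0445, -0.0051]), 'z': np.float64(0.1624), 'yaw': 15.79, 'F': array([ 0.39, -0.05, -0.93]), 'w': 0.399, 'gf': 0.0} -177.4194264861413
[0.02021989 0.06086959] [0.0102 0.0035 0.0425]
```

View pics/w3.png

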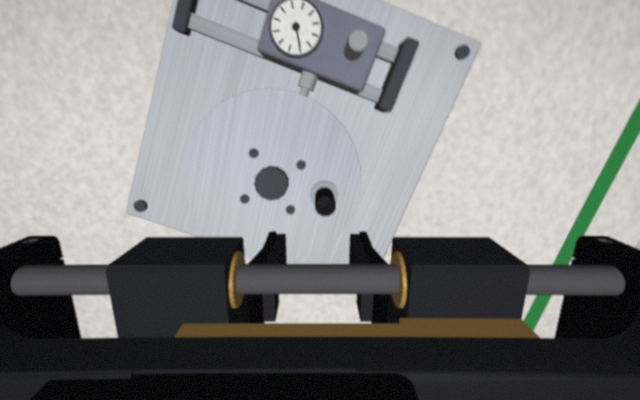

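The wrist view shows the dial at (297,27) with its needle pointing down, so the roller is pressed in. The knob top is near (325,203), and the carriage sits against its stop. Now to measure the knob and needle and finish the turn.

```bash
python3 - <<'E'
from h import *
c=cap('wrist');g=cv2.cvtColor(c['pixels'],cv2.COLOR_RGB2GRAY)
sub=g[175:222,300:350]<40;v,u=np.nonzero(sub);print(u.min()+300,u.max()+300,v.min()+175,v.max()+175,u.mean()+300,v.mean()+175)
for z in (.085,.101): print(st(onz(c,u.mean()+300,v.mean()+175,z)))
P=cloud(c);q=P[175:222,300:350].reshape(-1,3);q=q[(q[:,2]>.095)&(q[:,2]<.11)];print(len(q),st(q.mean(0)),q.mean(0)[2])
print('hub',st(onz(c,272,183,.071)),'dial',st(onz(c,297,27,.062)),'needle tip',st(onz(c,299.5,46,.062)))
E
python3 -m handwheel '[0.4, 0, 0, 0, 0, 0, -8, 0.4, 0, 0, 0, 0, 0, -16, 0.4, 0, 0, 0, 0, 0, -16, 0.4, 0, 0, 0, 0, 0, -16]' >/dev/null
python3 -c "
from h import *
c=cap('wrist');print(state(),sensors.sense()['joints'][[0,5]] if hasattr(sensors.sense()['joints'],'shape') else sensors.sense()['joints'],go(w(.0448,.0045),.074))"
```

```text
316 334 186 210 324.7289473684211 198.21052631578948
[0.04744265 0.00507493]
[0.04567431 0.00867544]
357 [0.04698076 0.00614667] 0.09965972362220249
hub [ 0.00434781 -0.00057974] dial [-0.01457064  0.11608899] needle tip [-0.00866057  0.10457357]
{'t': 7.5, 'st': array([ 0.0439, -0.0058]), 'z': np.float64(0.1616), 'yaw': 31.68, 'F': array([ 0.13,  0.44, -0.2 ]), 'w': 0.4, 'gf': 0.0} [  13.71930734 -161.49534098] [0.0065 0.0063 0.0877]
```

```bash
S='python3 -c "from h import *;print(state())"'
python3 -m handwheel '[0.4, 0.0077, 0.0072, 0.02, 0, 0, 0, 0.4, 0.0077, 0.0072, 0.05, 0, 0, 0, 0.4, 0.0077, 0.0072, 0.07, 0, 0, 0, 0.4, 0.0077, 0.0072, 0.089, 0, 0, 0, 0.4, 0.0077, 0.0072, 0.089, 0, 0, 0]' >/dev/null; eval $S
python3 -m handwheel '[0.19, 0, 0, 0, 0, 0, 0, 0.19, 0, 0, 0, 0, 0, 0, 0.19, 0, 0, 0, 0, 0, 0, 0.19, 0, 0, 0, 0, 0, 0]' >/dev/null; eval $S
python3 -c "
from h import *
cap('wrist','w4.png');c=cap('scene');cv2.imwrite('pics/s4.png',cv2.resize(c['pixels'][130:280,240:440],None,fx=4,fy=4,interpolation=cv2.INTER_CUBIC)[:,:,::-1])
a=cv2.imread('pics/w4.png');b=cv2.imread('pics/s4.png');b=cv2.resize(b,(640,480));cv2.imwrite('pics/c4.png',cv2.resize(np.vstack([a[:120],b]),(640,600)))"
```

```text
{'t': 8.0, 'st': array([0.0432, 0.0059]), 'z': np.float64(0.07), 'yaw': 31.71, 'F': array([0.68, 0.14, 0.56]), 'w': 0.399, 'gf': 0.03889784915372729}
{'t': 8.4, 'st': array([0.045 , 0.0063]), 'z': np.float64(0.0736), 'yaw': 31.78, 'F': array([ 0.38,  0.07, -0.15]), 'w': 0.205, 'gf': 0.18716307036811486}
```

View pics/c4.png

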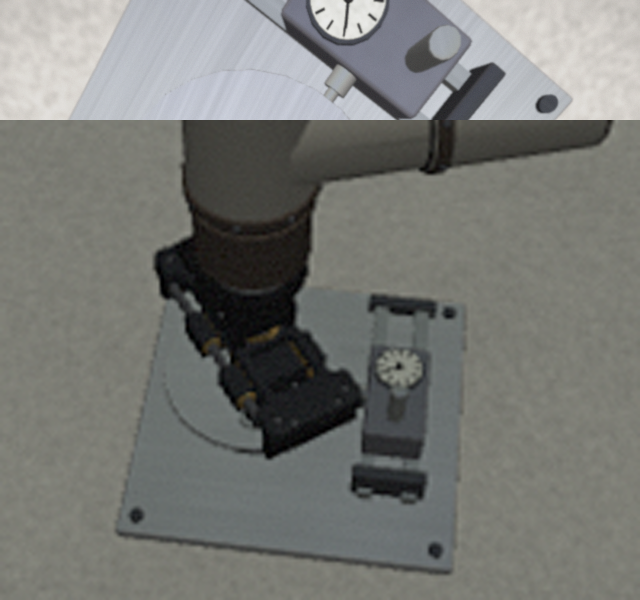

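The wrist camera sees the dial clearly even while the gripper is on the knob: dial at (347,5) in the strip, needle pointing down. I'll write a needle reader and then grip.

```bash
S='python3 -c "from h import *;print(state(),needle())"'
cat >> h.py <<'E'
def needle():
    c=cap('wrist');T=np.linalg.inv(c['world_from_camera'])
    s=np.arange(-.035,.035,.0005);gx,gy=np.meshgrid(s-.016,s+.118)
    P=np.c_[(AX+gx.ravel()[:,None]*EX+gy.ravel()[:,None]*EY),np.full(gx.size,.062)]
    q=P@T[:3,:3].T+T[:3,3];q[:,1:]*=-1
    uv=cv2.projectPoints(q,np.zeros(3),np.zeros(3),c['K'],np.array(c['distortion']))[0][:,0].astype(np.float32).reshape(gx.shape+(2,))
    g=cv2.cvtColor(cv2.remap(c['pixels'],uv[...,0],uv[...,1],cv2.INTER_LINEAR,borderValue=(90,90,90)),cv2.COLOR_RGB2GRAY)
    cv2.imwrite('pics/dial.png',g)
    m=cv2.morphologyEx((g>190).astype(np.uint8),cv2.MORPH_OPEN,np.ones((3,3)))
    n,l,stt,ce=cv2.connectedComponentsWithStats(m)
    if n<2: return None
    k=1+np.argmax(stt[1:,4]);(x,y),r=cv2.minEnclosingCircle(np.argwhere(l==k)[:,::-1].astype(np.float32))
    Y,X=np.indices(g.shape);d=np.hypot(X-x,Y-y);vis=(uv[...,1]>1)&(uv[...,1]<399)
    k=(d>6)&(d<.58*r)&(g<120)&vis
    if k.sum()<3: return (k.sum(),r)
    a=np.arctan2((Y-y)[k].mean(),(X-x)[k].mean())
    return dict(r=round(r/2,1),n=int(k.sum()),cw_deg=round(float(np.degrees(-a)),1),mm=round(float((-a)%(2*np.pi)/.3),2))
E
python3 -m handwheel '[0.12, 0, 0, 0, 0, 0, 0, 0.12, 0, 0, 0, 0, 0, 0, 0.12, 0, 0, 0, 0, 0, 0]' >/dev/null; eval $S
python3 -c "
import cv2;cv2.imwrite('pics/d4.png',cv2.resize(cv2.imread('pics/dial.png'),None,fx=3,fy=3))"
```

```text
{'t': 8.8, 'st': array([0.0458, 0.0066]), 'z': np.float64(0.0735), 'yaw': 31.82, 'F': array([2.09, 2.14, 3.63]), 'w': 0.175, 'gf': 29.993741679936647} {'r': 11.5, 'n': 61, 'cw_deg': 7.8, 'mm': 0.45}
```

View pics/d4.png

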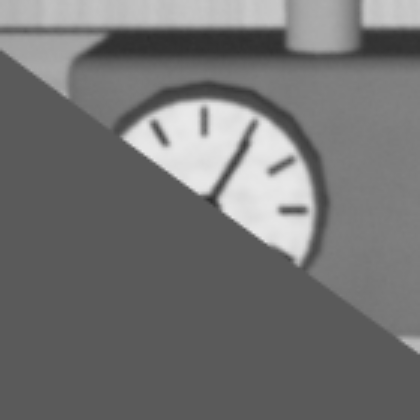

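The rectified dial shows the needle at about 58° clockwise from +x, which is about 3.4 mm and close to plain rim. The lower half is cut off by the image edge, so I'm making the reader robust to that.

```bash
python3 - <<'E'
s=open('h.py').read();i=s.index("    m=cv2.morph");s=s[:i]+'''    vis=((uv[...,1]>1)&(uv[...,1]<230)).astype(np.uint8);vis=cv2.erode(vis,np.ones((5,5)))
    m=cv2.morphologyEx((g>170).astype(np.uint8),cv2.MORPH_CLOSE,np.ones((7,7)));Y,X=np.indices(g.shape)
    d0=np.hypot(X-70,Y-69);m[d0>48]=0
    p=np.vstack([q[:,0] for q in cv2.findContours(m,0,cv2.CHAIN_APPROX_NONE)[0]]) if m.any() else np.zeros((0,2),int)
    p=p[(vis[p[:,1],p[:,0]]>0)].astype(float);x,y=70.,68.5;r=0
    if len(p)>25:
        from scipy.optimize import least_squares
        x,y,r=least_squares(lambda a:np.hypot(p[:,0]-a[0],p[:,1]-a[1])-a[2],[70,69,37],loss='soft_l1',bounds=([62,61,34],[78,77,40])).x
    A=np.radians(np.arange(0,360,2));R=np.arange(7,23)
    xs=(x+np.outer(np.cos(A),R)).astype(np.float32);ys=(y-np.outer(np.sin(A),R)).astype(np.float32)
    v=cv2.remap(g,xs,ys,cv2.INTER_LINEAR).mean(1);ok=cv2.remap(vis,xs,ys,cv2.INTER_NEAREST).min(1)>0
    if not ok.any(): return 'unseen'
    v=np.where(ok,v,255);k=v.argmin();return 'needle %.1fmm dark %d c(%.0f,%.0f,%.0f) vis %d'%(A[k]/.3,v[k],x,y,r,ok.sum())
def arc(n=8,step=5.,r=.045):
    "tool-axis offsets for carrying the knob round from the present angle"
    s=sensors.sense();p=st(s['tcp_pos']);a=np.arctan2(p[1],p[0]);R=s['ee_rot'][:2,:2]
    for k in range(1,n+1):
        b=a+np.radians(step)*k;dw=(w(r*np.cos(b),r*np.sin(b))-w(*p));print((R.T@dw).round(4).tolist())
    print('angle',np.degrees(a).round(1),'rad',np.hypot(*p).round(4))
'''
open('h.py','w').write(s)
E
python3 -c "
from h import *
print(needle(),state()); arc(8,9)"
```

```text
needle 3.4mm dark 78 c(68,69,36) vis 14 {'t': 8.9, 'st': array([0.0458, 0.0065]), 'z': np.float64(0.0735), 'yaw': 31.82, 'F': array([1.14, 1.24, 4.28]), 'w': 0.176, 'gf': 29.993450744077563}
[0.0071, 0.0017]
[0.0139, 0.0034]
[0.021, 0.0041]
[0.028, 0.0036]
[0.0349, 0.0021]
[0.0414, -0.0006]
[0.0475, -0.0042]
[0.053, -0.0087]
angle 8.1 rad 0.0463
```

```bash
cat >> h.py <<'E'
def plan(a0,ncmd,rows=4,step=6.,r=.045):
    R=sensors.sense()['ee_rot'][:2,:2];f=lambda d:r*(np.cos(np.radians(d))*EX+np.sin(np.radians(d))*EY)
    for c in range(ncmd):
        s=a0+c*rows*step;print(s,[(R.T@(f(s+step*k)-f(s))).round(4).tolist() for k in range(1,rows+1)])
def look():
    s=state();p=s['st'];a=np.arctan2(p[1],p[0]);F=s['F'];print(s['t'],'ang %.1f rad %.4f z %.4f'%(np.degrees(a),np.hypot(*p),s['z']),'Ft %.2f Fr %.2f Fz %.2f'%(-F[0]*np.sin(a)+F[1]*np.cos(a),F[0]*np.cos(a)+F[1]*np.sin(a),F[2]),'gf %.1f'%s['gf'],p,needle())
E
python3 -c "
from h import *
plan(8,5)"
```

```text
8.0 [[0.0043, 0.002], [0.0087, 0.0035], [0.0133, 0.0046], [0.018, 0.0051]]
32.0 [[0.0047, 0.0001], [0.0094, -0.0003], [0.014, -0.0012], [0.0185, -0.0026]]
56.0 [[0.0043, -0.0018], [0.0085, -0.0041], [0.0123, -0.0068], [0.0159, -0.0099]]
80.0 [[0.0032, -0.0034], [0.006, -0.0072], [0.0085, -0.0113], [0.0105, -0.0155]]
104.0 [[0.0015, -0.0045], [0.0026, -0.009], [0.0032, -0.0137], [0.0032, -0.0184]]
```

```bash
L='python3 -c "from h import *;look()"'
python3 -m handwheel '[0.12, 0.0043, 0.002, 0, 0, 0, 0, 0.12, 0.0087, 0.0035, 0, 0, 0, 0, 0.12, 0.0133, 0.0046, 0, 0, 0, 0, 0.12, 0.018, 0.0051, 0, 0, 0, 0]' >/dev/null; eval $L
python3 -m handwheel '[0.12, 0.0047, 0.0001, 0, 0, 0, 0, 0.12, 0.0094, -0.0003, 0, 0, 0, 0, 0.12, 0.014, -0.0012, 0, 0, 0, 0, 0.12, 0.0185, -0.0026, 0, 0, 0, 0]' >/dev/null; eval $L
```

```text
9.3 ang 30.1 rad 0.0468 z 0.0735 Ft -3.76 Fr 4.63 Fz -0.04 gf 30.0 [0.0405 0.0235] needle 5.7mm dark 80 c(68,70,36) vis 180
9.75 ang 54.2 rad 0.0471 z 0.0736 Ft -3.23 Fr 5.33 Fz -0.53 gf 30.0 [0.0276 0.0382] needle 5.6mm dark 86 c(67,71,36) vis 180
```

The needle shows 5.7 mm at 30° and 5.6 mm at 54°. That looks like the low bump, with its crest near 42°, so the high spot should be under the roller near 192°. Continuing round.

```bash
L='python3 -c "from h import *;look()"'
python3 -m handwheel '[0.12, 0.0043, -0.0018, 0, 0, 0, 0, 0.12, 0.0085, -0.0041, 0, 0, 0, 0, 0.12, 0.0123, -0.0068, 0, 0, 0, 0, 0.12, 0.0159, -0.0099, 0, 0, 0, 0]' >/dev/null; eval $L
python3 -m handwheel '[0.12, 0.0032, -0.0034, 0, 0, 0, 0, 0.12, 0.006, -0.0072, 0, 0, 0, 0, 0.12, 0.0085, -0.0113, 0, 0, 0, 0, 0.12, 0.0105, -0.0155, 0, 0, 0, 0]' >/dev/null; eval $L
python3 -c "
from h import *
p=st(sensors.sense()['tcp_pos']);plan(float(np.degrees(np.arctan2(p[1]-.001,p[0]-.001)).round()),5)"
```

```text
10.2 ang 78.2 rad 0.0470 z 0.0735 Ft -3.28 Fr 5.51 Fz -1.88 gf 30.0 [0.0096 0.046 ] needle 3.0mm dark 90 c(66,70,36) vis 180
10.65 ang 102.2 rad 0.0465 z 0.0735 Ft -4.11 Fr 5.28 Fz 0.99 gf 30.0 [-0.0098  0.0455] needle 2.9mm dark 90 c(66,70,36) vis 180
105.0 [[0.0014, -0.0045], [0.0024, -0.0091], [0.0029, -0.0138], [0.0029, -0.0185]]
129.0 [[-0.0005, -0.0047], [-0.0015, -0.0093], [-0.0029, -0.0138], [-0.0049, -0.0181]]
153.0 [[-0.0024, -0.0041], [-0.0051, -0.0079], [-0.0083, -0.0114], [-0.0118, -0.0145]]
177.0 [[-0.0038, -0.0028], [-0.0079, -0.0051], [-0.0122, -0.007], [-0.0167, -0.0085]]
201.0 [[-0.0046, -0.001], [-0.0093, -0.0015], [-0.014, -0.0015], [-0.0187, -0.001]]
```

```bash
L='python3 -c "from h import *;look()"'
python3 -m handwheel '[0.12, 0.0014, -0.0045, 0, 0, 0, 0, 0.12, 0.0024, -0.0091, 0, 0, 0, 0, 0.12, 0.0029, -0.0138, 0, 0, 0, 0, 0.12, 0.0029, -0.0185, 0, 0, 0, 0]' >/dev/null; eval $L
python3 -m handwheel '[0.12, -0.0005, -0.0047, 0, 0, 0, 0, 0.12, -0.0015, -0.0093, 0, 0, 0, 0, 0.12, -0.0029, -0.0138, 0, 0, 0, 0, 0.12, -0.0049, -0.0181, 0, 0, 0, 0]' >/dev/null; eval $L
python3 -m handwheel '[0.12, -0.0024, -0.0041, 0, 0, 0, 0, 0.12, -0.0051, -0.0079, 0, 0, 0, 0, 0.12, -0.0083, -0.0114, 0, 0, 0, 0, 0.12, -0.0118, -0.0145, 0, 0, 0, 0]' >/dev/null; eval $L
python3 -c "
from h import *
p=st(sensors.sense()['tcp_pos']);plan(float(np.degrees(np.arctan2(p[1]-.001,p[0]-.001)).round()),4,4,4)"
```

```text
11.1 ang 126.9 rad 0.0458 z 0.0735 Ft -2.79 Fr 3.83 Fz 2.70 gf 30.0 [-0.0275  0.0366] needle 2.9mm dark 90 c(65,70,36) vis 180
11.55 ang 152.0 rad 0.0449 z 0.0734 Ft -4.35 Fr 2.69 Fz 5.13 gf 30.0 [-0.0396  0.0211] needle 2.9mm dark 79 c(65,70,37) vis 180
12.0 ang 176.0 rad 0.0440 z 0.0734 Ft -6.13 Fr 1.47 Fz 5.51 gf 30.0 [-0.0439  0.0031] needle 7.4mm dark 78 c(66,71,37) vis 180
178.0 [[-0.0025, -0.0018], [-0.0052, -0.0035], [-0.008, -0.005], [-0.0109, -0.0062]]
194.0 [[-0.003, -0.0011], [-0.006, -0.0019], [-0.009, -0.0026], [-0.0122, -0.003]]
210.0 [[-0.0031, -0.0002], [-0.0063, -0.0002], [-0.0094, 0.0], [-0.0125, 0.0005]]
226.0 [[-0.0031, 0.0007], [-0.0061, 0.0015], [-0.009, 0.0026], [-0.0119, 0.0039]]
```

```bash
L='python3 -c "from h import *;look()"'
python3 -m handwheel '[0.12, -0.0025, -0.0018, 0, 0, 0, 0, 0.12, -0.0052, -0.0035, 0, 0, 0, 0, 0.12, -0.008, -0.005, 0, 0, 0, 0, 0.12, -0.008, -0.005, 0, 0, 0, 0]' >/dev/null; eval $L
python3 -m handwheel '[0.12, -0.003, -0.0012, 0, 0, 0, 0, 0.12, -0.003, -0.0012, 0, 0, 0, 0]' >/dev/null; eval $L
```

```text
12.45 ang -170.5 rad 0.0436 z 0.0734 Ft -1.25 Fr -1.60 Fz 6.81 gf 30.0 [-0.043  -0.0072] needle 8.0mm dark 75 c(66,71,37) vis 180
12.7 ang -166.0 rad 0.0435 z 0.0734 Ft -0.90 Fr -1.53 Fz 6.18 gf 30.0 [-0.0422 -0.0105] needle 8.0mm dark 76 c(66,71,37) vis 180
```

```bash
L='python3 -c "from h import *;look()"'
python3 -m handwheel '[0.12, -0.003, -0.0008, 0, 0, 0, 0, 0.12, -0.003, -0.0008, 0, 0, 0, 0]' >/dev/null; eval $L
python3 -m handwheel '[0.12, -0.003, -0.0005, 0, 0, 0, 0, 0.12, -0.003, -0.0005, 0, 0, 0, 0]' >/dev/null; eval $L
python3 -m handwheel '[0.12, -0.003, -0.0003, 0, 0, 0, 0, 0.12, -0.003, -0.0003, 0, 0, 0, 0]' >/dev/null; eval $L
```

```text
12.95 ang -161.9 rad 0.0434 z 0.0734 Ft -1.16 Fr -0.43 Fz 7.15 gf 30.0 [-0.0412 -0.0135] needle 7.7mm dark 77 c(66,71,37) vis 180
13.2 ang -157.7 rad 0.0432 z 0.0734 Ft -0.25 Fr 0.37 Fz 7.75 gf 30.0 [-0.04   -0.0164] needle 7.3mm dark 80 c(66,71,37) vis 180
13.45 ang -153.6 rad 0.0431 z 0.0734 Ft 1.24 Fr 0.48 Fz 8.36 gf 30.0 [-0.0386 -0.0192] needle 6.7mm dark 74 c(66,71,37) vis 180
```

The reading peaks at about 8.0 mm between 189° and 194° and falls off on both sides, so the crest is near 190°. Going back there and checking.

```bash
L='python3 -c "from h import *;look()"'
python3 -m handwheel '[0.12, 0.003, 0.0003, 0, 0, 0, 0, 0.12, 0.006, 0.0008, 0, 0, 0, 0, 0.12, 0.009, 0.0016, 0, 0, 0, 0, 0.12, 0.009, 0.0016, 0, 0, 0, 0, 0.12, 0.009, 0.0016, 0, 0, 0, 0]' >/dev/null; eval $L
python3 -m handwheel '[0.12, 0.003, 0.0012, 0, 0, 0, 0, 0.12, 0.003, 0.0012, 0, 0, 0, 0, 0.12, 0.003, 0.0012, 0, 0, 0, 0]' >/dev/null; eval $L
python3 -m handwheel '[0.12, 0.003, 0.0016, 0, 0, 0, 0, 0.12, 0.003, 0.0016, 0, 0, 0, 0, 0.12, 0.003, 0.0016, 0, 0, 0, 0]' >/dev/null; eval $L
python3 -m handwheel '[0.12, 0.0025, 0.0017, 0, 0, 0, 0, 0.12, 0.0025, 0.0017, 0, 0, 0, 0, 0.12, 0.0025, 0.0017, 0, 0, 0, 0]' >/dev/null; eval $L
```

```text
14.0 ang -165.2 rad 0.0434 z 0.0734 Ft 2.48 Fr -1.38 Fz 5.82 gf 30.0 [-0.042  -0.0111] needle 7.9mm dark 76 c(66,71,37) vis 180
14.35 ang -169.6 rad 0.0436 z 0.0734 Ft 1.63 Fr -1.31 Fz 5.59 gf 30.0 [-0.0429 -0.0079] needle 8.1mm dark 77 c(66,71,37) vis 180
14.7 ang -174.2 rad 0.0437 z 0.0734 Ft 1.90 Fr -0.95 Fz 6.04 gf 30.0 [-0.0435 -0.0044] needle 8.1mm dark 75 c(66,71,37) vis 180
15.05 ang -178.2 rad 0.0438 z 0.0734 Ft 1.40 Fr -1.68 Fz 5.73 gf 30.0 [-0.0438 -0.0014] needle 8.0mm dark 77 c(66,71,37) vis 180
```

```bash
L='python3 -c "from h import *;look()"'
python3 -m handwheel '[0.12, -0.002, -0.0012, 0, 0, 0, 0, 0.12, -0.0035, -0.0021, 0, 0, 0, 0, 0.12, -0.0035, -0.0021, 0, 0, 0, 0]' >/dev/null; eval $L
python3 -m handwheel '[0.28, 0, 0, 0, 0, 0, 0, 0.28, 0, 0, 0, 0, 0, 0, 0.28, 0, 0, 0, 0, 0, 0, 0.28, 0, 0, 0, 0, 0, 0]' >/dev/null; eval $L
python3 -m handwheel '[0.28, 0, 0, -0.02, 0, 0, 0, 0.28, 0, 0, -0.05, 0, 0, 0, 0.28, 0, 0, -0.08, 0, 0, 0, 0.28, 0, 0, -0.08, 0, 0, 0]' >/dev/null; eval $L
python3 -c "
from h import *
a=cap('wrist','w5.png')"
```

```text
15.4 ang -173.7 rad 0.0437 z 0.0734 Ft -1.38 Fr -0.34 Fz 6.47 gf 30.0 [-0.0434 -0.0048] needle 8.1mm dark 82 c(66,71,37) vis 180
15.85 ang -173.6 rad 0.0449 z 0.0722 Ft 0.01 Fr -0.74 Fz 0.79 gf 0.0 [-0.0446 -0.005 ] needle 8.1mm dark 80 c(66,71,37) vis 180
16.3 ang -172.6 rad 0.0410 z 0.1569 Ft 0.22 Fr -1.05 Fz 0.39 gf 0.0 [-0.0407 -0.0053] needle 8.3mm dark 98 c(66,70,36) vis 180
```

View pics/w5.png

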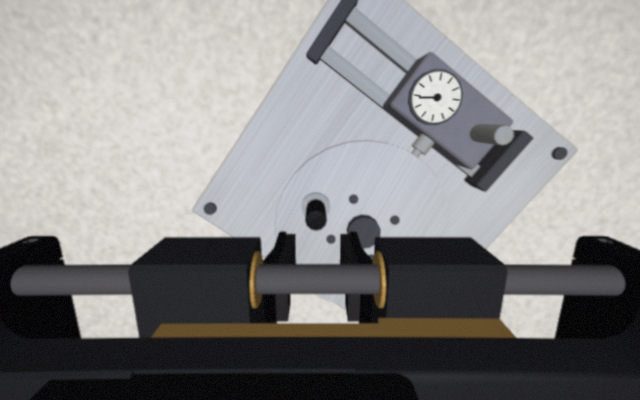

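The released view shows the gripper clear of everything and the carriage against its stop. The needle at (437,97) points left, about 149° clockwise from +x or roughly 8.5 mm, and it hasn't moved since I let go.

```bash
python3 -c "
from h import *
look();print(workorder.finish_job())"
```

```text
16.4 ang -172.4 rad 0.0439 z 0.1531 Ft 0.35 Fr 0.34 Fz -0.96 gf 0.0 [-0.0435 -0.0058] needle 8.3mm dark 102 c(66,70,36) vis 180
the job is handed in; nothing more can be done
None
```

The job is handed in at about 16 s, with no verdict returned: the carriage is home against its stop, the high spot is under the roller (needle about 8.3 mm, steady after I let go), and the gripper is lifted clear.

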